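Hang a lamp carrier on the drying stand's hook

ROBOT

A 6-joint arm with a two-finger parallel gripper is mounted at the origin on the work surface. World frame = base frame: x ahead of the robot, y to its left, z up, the work surface at z = 0. Lengths are in m, angles in rad, forces in N, time in s.
With the tool pointing down it reaches from about 0.35 to 0.85 m from the base axis. Payload 8.1 kg.
Tool frame: the origin (TCP) lies on the centre line of the jaws, within the pads' length; the fingertips stand robot.tips_ahead ahead of it and the grasp point (between the pads) lies 8 mm behind it (robot.tips_ahead is the distance from the TCP to the fingertips, in m); z points along the fingers, y is the direction in which the jaws open and shut (so a half turn about z gives the same grasp; the last joint's range is limited). The gripper opens to 93 mm and grips with 3 to 60 N. Pads are 15 mm wide; open, the fingers measure 128 mm over their backs; the gripper's body (75 mm by 188 mm) begins 65 mm behind the grasp point.
Start: joints at [-1.349, 0.13, 1.488, -0, 1.523, -0.085], TCP at [0.181, -0.572, 0.23] pointing down, gripper open.
Joint ranges: [-2.96, 2.96], [-0.89, 2.26], [0.02, 2.5], [-1.34, 4.48], [0, 2.73], [-2.66, 2.66]. Speed limits (rad/s): [2.39, 2.39, 2.79, 3.14, 3.14, 3.14].

INTERFACE

Orientations are given as a rotation vector (axis times angle).
In Python, from plant import monitor, eyes, job, robot gives the robot as it stands.
- The arm moves only by the tool servo_tool, never from a script. Its argument "plan" is a list that holds one entry, the list of rows, each a list of 7 numbers: the closure, from -1 (fully open) to 1 (shut), so that 0 is half open, then the shift along the world's x, y, z in mm, then the turn, a rotation vector about the world's x, y, z in rad. In form: [[[hand, dx, dy, dz, ax, ay, az], ...]]. A call has 1 to 12 rows; each row shifts and turns the commanded pose from where the row before left it; what a row does not reach is not made up. A row lasts 1/10 s, in which the tool goes at most 50 mm and 8.59 degrees, less where a joint would pass 70% of its speed; a pose out of reach is approached as far as the arm can. A call with a gripper value outside its range is refused whole. The fingers move at their own pace and stop on an object; "force" is the grip in N (left out, the last holds). Time passes only in rows, so rows that do not move let the fingers close. It gives the time, the measured TCP pose, the force and the opening at its end, in the units of the state.
- monitor.read_state(): the state, without advancing time (a new reading comes with each control period).
- eyes.read_camera(name): name is "scene" or "top"; returns the picture (420x560x3 uint8, red, green, blue); there is no depth.
- eyes.camera_info(name): a dict with "mtx" (3x3 intrinsics, pixels), "R" (3x3) and "t" (3): a world point X has camera coordinates R X + t. Camera axes: x right, y down, z forward; pixel columns grow to the right and rows downward; lengths in m; the calibration is good to about 2 mm. A picture is of the moment at which its call begins. camera_info takes no time and is no camera call.
- job.close_job(): hands the job in, once; it reports no verdict.
The state is a dict: "t": time; "q": joint angles; "dq": joint speeds; "joint_torque": joint torques, N m; "tool_pos": TCP position; "orientation": TCP orientation; "force": force on the tool from outside, world axes, zero at the start; "wrist_torque": the same for the moment, N m; "opening": finger opening in m.
Only numpy, scipy, OpenCV 4.12 (cv2) and the standard library are available. Lean on these libraries where they do the work, as an engineer would, in place of code of your own. Each camera call takes 0.05 s, during which the arm holds its last target. There are 200 camera calls.

TASK

Take the carrier with the three round globe lamps by the tab on top of its bar and hang it on the hook of the drying stand: bring the bar in sideways, below the guard bars, over the hook's upturned tip and let it down gently into the throat so that it hangs there by itself, level, centred and square to the stand, without banging the hook. Leave the carrier with the pointed candle lamps standing where it is.

Things in the scene. Friction and masses are not known exactly. Their poses are not given: they have to be found in the camera images.
- globe_carrier: Bare aluminium lamp carrier, about 0.42 kg (+-25%), standing on the bench; origin at the centre of its underside, z up. Base plate 56 (x) x 140 (y) x 8 mm; in a row along y three lamps with round globes 35 mm across, tops 66 mm up; uprights at y = +-62 mm, 10 x 8 mm, carry the top bar. It starts left or right, the candle carrier on the other side.
- globe_carrier_bar (a point): Centre of the globe carrier's level top bar, 155 mm above its underside. Square bar 8 x 8 mm along the carrier's y, clear span 116 mm. This bar goes into the hook.
- globe_carrier_tab (a point): Gripping point on the tab that stands on the middle of the globe carrier's bar: 183 mm above the underside, 28 mm above the bar's centre line. The tab is 10 mm (x) x 32 mm (y), its top 197 mm above the underside. Grip it across the 32 mm width, fingers closing along the carrier's y, the tool leaning 30 to 45 degrees with its wrist toward the carrier's -x.
- candle_carrier: The same frame, bar and tab, but with three slender pointed candle lamps, 22 mm across, tops 82 mm above the underside; origin at the centre of its underside. It stands on the other side of the bench and is to be left alone.
- stand: Fixed drying stand of steel rods; origin on the bench; x points from its open side into the stand, z up. Posts at x = 150, y = +-130 mm, base plate x = 90 to 210 mm, 10 mm thick. Two rails along x (y = +-130, 304 mm high) carry a firmly clamped head with hook and guard. The head's setting d, 2 to 62 mm along +x, is not reported: find it by touch or by eye; do not move the head.
- stand_throat (a point): Point of the stand on its axis, 200 mm high: centre of the throat's floor if d were 0 (true place: d further along +x). The dark steel J-hook is 12 mm wide (y), open toward -x. Throat x = d - 9 to d + 9 mm, floor 200 mm high. Upturned tip: 8 mm thick (x = d - 17 to d - 9), top 222 mm high. Behind, the shank rises to the guard. Hook's underside 190 mm high; hung bar's centre 204 mm.
- stand_guard (a point): Point of the stand, 300 mm high: under the front guard bar if d were 0. Guard: 8 mm rods along y, 220 mm long, undersides 300 mm high, front one x = d to d + 8 mm, another above it at 348 to 356 mm, more behind. An upright tool hits it: lean 30 to 45 degrees, wrist toward the stand's -x. A carrier clears tip and guard with its bar's centre 238 mm high (tab top then 280 mm).
Mind the look-alikes: they are no part of the job. Leave any green look-alike of the globe_carrier alone.

How it is judged:
On the way:
1. the globe carrier is lifted clear of the bench (height (world z) of globe_carrier above 0.03 m), for 0.1 s.
At the end, for the whole second after the job is handed in: Globe carrier hangs still and free on the hook: bar centre 197-211 mm high, -12 to 80 mm along the stand's x, within 18 mm in y; upright within 0.2 rad, square within 0.35 rad, weight on the stand; candle carrier within 20 mm of its start (z of globe_carrier_bar in the frame of stand between 0.197 and 0.211 m and x of globe_carrier_bar in the frame of stand between -0.012 and 0.08 m and y of globe_carrier_bar in the frame of stand between -0.018 and 0.018 m and angle between globe_carrier's own z axis and vertical below 0.2 rad and angle between the y axis of globe_carrier and the y axis of stand, either way round below 0.35 rad and contact force between globe_carrier and stand above 1.5 N and linear speed of globe_carrier below 0.02 m/s and angular speed of globe_carrier below 0.3 rad/s and distance of candle_carrier from where it was at the start of the episode below 0.02 m); the robot touches nothing.
It fails at once if the globe carrier is pushed or dropped against the stand with more than 45 N (contact force between globe_carrier and stand above 45 N).
It fails at once if the candle carrier is shifted by more than 20 mm or tipped (distance of candle_carrier from where it was at the start of the episode above 0.02 m or angle between candle_carrier's own z axis and vertical above 0.3 rad).
It also fails if it takes over 61 s, if anything falls off the work surface, if the arm or the gripper's body presses on something with over 40 N, if the wrist force passes 120 N, or if a joint passes its speed limit or range.

## Working session

There is one attempt and no reset: what is moved stays moved. The work goes in short steps, Python scripts to look and compute and a tool call to move; the robot and the scene stay as the last step left them, time stands still between calls to the robot, and variables do not carry over. Pictures are saved under pics/ and viewed, about 8 in all and at most 12, crops included, and the job is handed in when it is done.

Besides the shell and the picture viewer there is one more tool, called after "Emit:" by a JSON object that holds its "name" and its "arguments". servo_tool: Moves the arm, as the interface text tells. Its arguments: {"type":"object","properties":{"plan":{"type":"array"},"force":{"type":"number"}},"required":["plan"]}

```bash
mkdir -p pics; ls; python3 - <<'E'
from plant import monitor, eyes, job, robot
import cv2
for n in("scene","top"):
    cv2.imwrite(f"pics/{n}0.png",eyes.read_camera(n)[:,:,::-1]); print({k:v.round(4).tolist() for k,v in eyes.camera_info(n).items() if hasattr(v,'round')})
print(monitor.read_state(),robot.tips_ahead)
E
```

```text
pics
{'mtx': [[441.2985, 0.0, 276.1948], [0.0, 441.2985, 211.172], [0.0, 0.0, 1.0]], 'R': [[-0.5298, 0.8479, -0.0177], [0.5912, 0.3543, -0.7245], [-0.6081, -0.3944, -0.689]], 't': [0.2206, -0.1417, 1.473]}
{'mtx': [[441.1634, 0.0, 275.8352], [0.0, 441.1634, 205.2185], [0.0, 0.0, 1.0]], 'R': [[0.0175, -0.9998, 0.0071], [-0.9958, -0.018, -0.0895], [0.0896, -0.0055, -0.996]], 't': [-0.0097, 0.4844, 1.2013]}
{'t': 0.1, 'q': array([-1.34941485e+00,  1.31079856e-01,  1.48915844e+00,  9.66425917e-06,
        1.52301123e+00, -8.53891293e-02]), 'dq': array([ 0.00116033, -0.00207277, -0.00351167,  0.00089353,  0.00020416,
       -0.00234821]), 'joint_torque': array([ 1.39660940e-03, -5.61345506e+01, -4.93092906e+01,  7.70879793e-02,
        2.91642017e-02, -6.66887149e-05]), 'tool_pos': array([ 0.18111098, -0.57149472,  0.22870235]), 'orientation': array([-3.10307467e+00, -4.79733454e-01,  1.61618790e-04]), 'force': array([-0.53492904, -0.88179596, -0.14421292]), 'wrist_torque': array([ 0.01369032,  0.00449485, -0.00947431]), 'opening': 0.09308253801697913} 0.011
```

View pics/scene0.png

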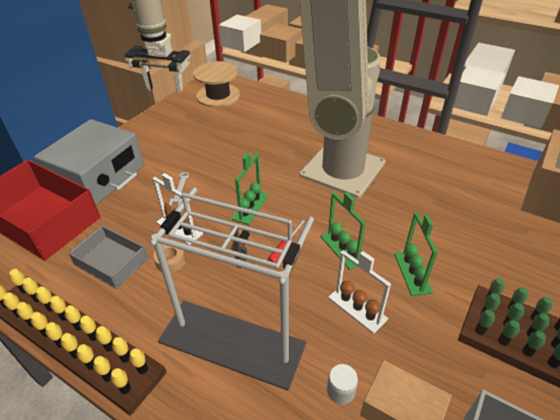

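View pics/top0.png

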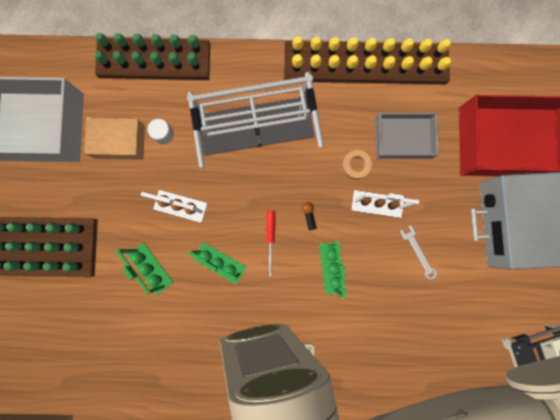

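The scene view shows two bare carriers at (360,290) and (180,210) and the stand with its hook at about (240,245). In the top view the carriers are at (180,205) and (380,203), and the stand is at (255,125). I'll zoom in to tell globes from candles and to find the hook.

```bash
python3 - <<'E'
import cv2,numpy as np
s=cv2.imread("pics/scene0.png");t=cv2.imread("pics/top0.png")
z=lambda im,x,y,w,h:cv2.resize(im[y:y+h,x:x+w],(400,300),interpolation=cv2.INTER_CUBIC)
cv2.imwrite("pics/c1.png",np.vstack([np.hstack([z(s,320,240,100,75),z(s,140,165,100,75)]),np.hstack([z(t,130,170,100,75),z(t,335,165,100,75)])]))
cv2.imwrite("pics/c2.png",np.vstack([cv2.resize(t[70:170,180:340],(800,500),interpolation=cv2.INTER_CUBIC)]))
E
```

```text
(no output)
```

View pics/c1.png

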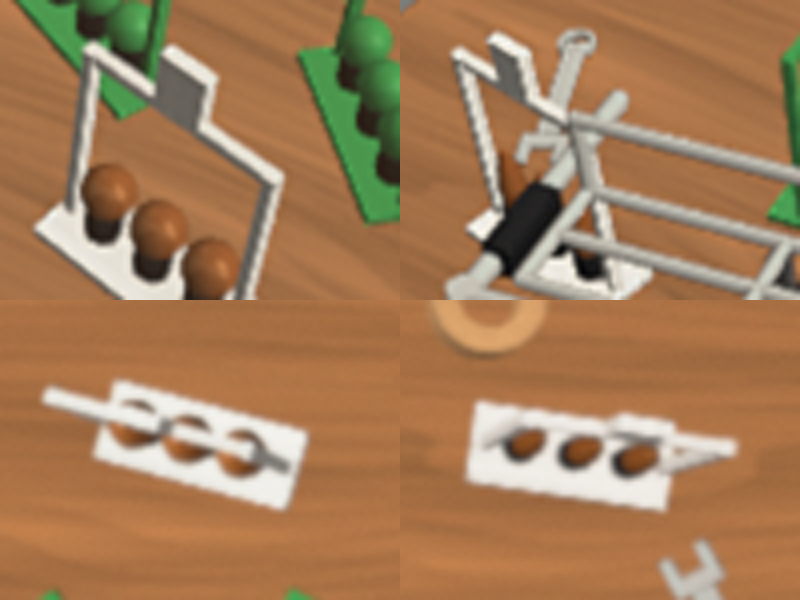

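View pics/c2.png

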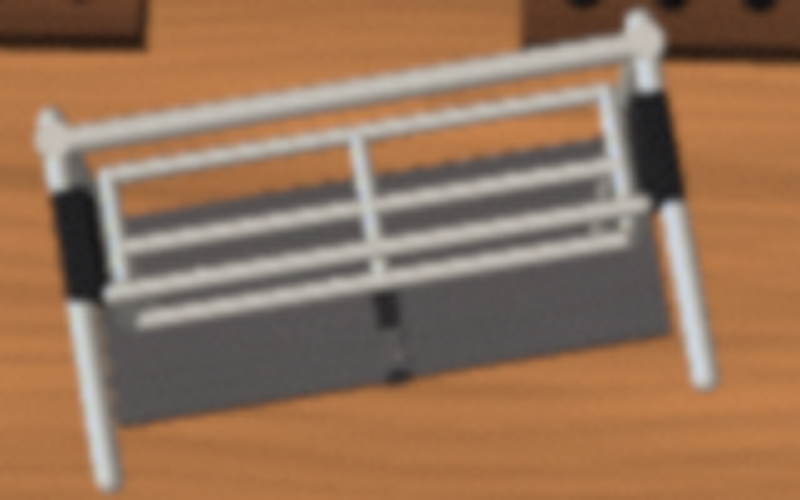

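```bash
cat > h.py <<'E'
from plant import monitor, eyes, job, robot
import numpy as np, cv2
from scipy.spatial.transform import Rotation as Ro
def ray(n,p):
    c=eyes.camera_info(n);R=np.array(c["R"]);C=-R.T@np.array(c["t"])
    d=R.T@np.linalg.inv(c["mtx"])@[p[0],p[1],1]
    return C,d/np.linalg.norm(d)
def onz(n,p,z):
    C,d=ray(n,p);return C+d*(z-C[2])/d[2]
def tri(p,q):
    A=np.zeros((3,3));b=np.zeros(3)
    rs=[ray("scene",p),ray("top",q)]
    for C,d in rs:
        M=np.eye(3)-np.outer(d,d);A+=M;b+=M@C
    X=np.linalg.solve(A,b)
    return X,[np.linalg.norm(np.cross(X-C,d)) for C,d in rs]
def proj(n,X):
    c=eyes.camera_info(n);v=c["mtx"]@(c["R"]@np.array(X)+c["t"]);return v[:2]/v[2]
E
python3 - <<'E'
from h import *
print("C",ray("top",(0,0))[0],ray("scene",(0,0))[0])
t=lambda x,y:(180+(x+.5)/5-.5,70+(y+.5)/5-.5)
b=lambda x,y:(130+(x+.5)/4-.5,170+(y-300+.5)/4-.5)
s=lambda x,y:(320+(x+.5)/4-.5,240+(y+.5)/4-.5)
pr=lambda *a:print(*[x.round(4) if hasattr(x,'round') else x for x in a])
k=[onz("top",b(*p),.008) for p in[(115,380),(308,433),(285,510),(93,457)]]
for x in k:pr(x)
pr("base centre",np.mean(k,0),"yaw long",np.arctan2(*( (k[0]-k[1]+k[3]-k[2])[:2])))
# bar top z=.159 ends
for p in[(43,396),(290,467)]:pr("barend",onz("top",b(*p),.159))
pr("tab top scene",onz("scene",s(190,62),.197))
for p in [(85,50),(280,180)]:pr("bar scene",onz("scene",s(*p),.159))
print("stand")
for n,p,z in[("plateL",(130,425),.01),("plateR",(668,330),.01),("railL",(107,485),.304),("railR",(705,382),.304),("tip",(398,373),.222),
 ("gA L",(135,320),.308),("gA R",(625,238),.308),("gB L",(105,295),.356),("gB R",(645,205),.356)]: pr(n,onz("top",t(*p),z))
E
```

```text
C [0.37489403 0.00565038 1.23986889] [1.09637133 0.44405532 0.91611361]
[0.5237 0.3293 0.008 ]
[0.4888 0.1929 0.008 ]
[0.4346 0.2072 0.008 ]
[0.4693 0.3424 0.008 ]
base centre [0.4791 0.268  0.008 ] yaw long 0.2506
barend [0.4948 0.3334 0.159 ]
barend [0.4537 0.1803 0.159 ]
tab top scene [0.4774 0.2707 0.197 ]
bar scene [0.467  0.2074 0.159 ]
bar scene [0.4958 0.3348 0.159 ]
stand
plateL [0.6255 0.1998 0.01  ]
plateR [ 0.6861 -0.1038  0.01  ]
railL [0.5393 0.1624 0.304 ]
railR [ 0.5891 -0.0938  0.304 ]
tip [0.6094 0.0416 0.222 ]
gA L [0.6106 0.152  0.308 ]
gA R [ 0.6508 -0.0583  0.308 ]
gB L [0.6086 0.1571 0.356 ]
gB R [ 0.6506 -0.0631  0.356 ]
```

```bash
cat >> h.py <<'E'
def Rt(yaw,th,sg=1):
    x=np.array([np.cos(yaw),np.sin(yaw),0]);z=np.sin(th)*x-[0,0,np.cos(th)]
    y=sg*np.array([-np.sin(yaw),np.cos(yaw),0]);return np.column_stack([np.cross(y,z),y,z])
def to(g,yaw,th,sg):
    s=monitor.read_state();R=Rt(yaw,th,sg);T=np.array(g)+.008*R[:,2]
    r=(Ro.from_matrix(R)*Ro.from_rotvec(s["orientation"]).inv()).as_rotvec()
    print("shift mm",((T-s["tool_pos"])*1e3).round(1),"turn",r.round(4),"deg",np.degrees(np.linalg.norm(r)).round(1),"TCP",T.round(4),s["q"].round(2),s["force"].round(1),round(s["opening"],4))
E
python3 - <<'E'
from h import *
s=monitor.read_state();print(Ro.from_rotvec(s["orientation"]).as_matrix().round(3))
th=np.radians(37)
for sg in(1,-1): to([.478,.269,.183],-.25,th,sg)
im=eyes.read_camera("top");hsv=cv2.cvtColor(im,cv2.COLOR_RGB2HSV)
m=cv2.inRange(hsv,(45,100,60),(75,255,255));n,l,st,c=cv2.connectedComponentsWithStats(m)
for r in st[1:]:
    if r[4]>200:print(r,[onz("top",p,z).round(3)[:2].tolist() for p in[(r[0],r[1]),(r[0]+r[2],r[1]+r[3])] for z in(0,.19)])
E
```

```text
[[ 0.953  0.302 -0.   ]
 [ 0.302 -0.953  0.002]
 [ 0.    -0.002 -1.   ]]
shift mm [301.6 839.3 -52.1] turn [-0.8591 -0.0265  2.4695] deg 149.8 TCP [0.4827 0.2678 0.1766] [-1.35  0.13  1.49  0.    1.52 -0.09] [-0.5 -0.9 -0.1] 0.0931
shift mm [301.6 839.3 -52.1] turn [ 0.0169 -0.6536 -0.5376] deg 48.5 TCP [0.4827 0.2678 0.1766] [-1.35  0.13  1.49  0.    1.52 -0.09] [-0.5 -0.9 -0.1] 0.0931
[ 116  243   57   51 1284] [[0.372, 0.443], [0.373, 0.376], [0.235, 0.279], [0.256, 0.237]]
[ 189  243   57   41 1027] [[0.376, 0.24], [0.376, 0.204], [0.265, 0.078], [0.282, 0.067]]
[ 319  242   27   56 1055] [[0.385, -0.124], [0.384, -0.104], [0.232, -0.2], [0.254, -0.169]]
```

Emit:
{"name": "servo_tool", "arguments": {"plan": [[[-1,21,25,15,0,0,0.13],[-1,21,25,15,0,0,0.13],[-1,21,25,15,0,0,0.13],[-1,21,25,15,0,0,0.13],[-1,21,25,15,0,0,0.13],[-1,21,25,15,0,0,0.13],[-1,21,25,15,0,0,0.13],[-1,21,25,15,0,0,0.13],[-1,21,25,15,0,0,0.13],[-1,21,25,15,0,0,0.13],[-1,21,25,15,0,0,0.13],[-1,21,25,15,0,0,0.13]]]}}

```text
t: 1.35
tool_pos: [0.4338, -0.2707, 0.41]
orientation: [-1.863, -2.529, -0.0]
force: [0.8, -0.7, -0.2]
opening: 0.093
```

Emit:
{"name": "servo_tool", "arguments": {"plan": [[[-1,0,46,-4,0,0,0.087],[-1,0,46,-4,0,0,0.087],[-1,0,46,-4,0,0,0.087],[-1,0,46,-4,0,0,0.087],[-1,0,46,-4,0,0,0.087],[-1,0,46,-4,0,0,0.087],[-1,0,46,-4,0,0,0.087],[-1,0,46,-4,0,0,0.087],[-1,0,46,-4,0,0,0.087],[-1,0,46,-4,0,0,0.087],[-1,0,46,-4,0,0,0.087],[-1,0,46,-4,0,0,0.087]]]}}

```text
t: 2.55
tool_pos: [0.4327, 0.282, 0.3613]
orientation: [0.356, 3.121, -0.0]
force: [1.0, -0.2, 0.7]
opening: 0.0931
```

Emit:
{"name": "servo_tool", "arguments": {"plan": [[[-1,0,0,0,-0.027,-0.104,0],[-1,0,0,0,-0.027,-0.104,0],[-1,0,0,0,-0.027,-0.104,0],[-1,0,0,0,-0.027,-0.104,0],[-1,0,0,0,-0.027,-0.104,0],[-1,0,0,0,-0.027,-0.104,0],[-1,0,0,0,0,0,0],[-1,0,0,0,0,0,0]]]}}

```text
t: 3.35
tool_pos: [0.4325, 0.2804, 0.3612]
orientation: [0.286, 2.487, -0.115]
force: [0.7, -0.0, 0.1]
opening: 0.0929
```

```bash
python3 - <<'E'
from h import *
s=monitor.read_state();print(s["t"],s["tool_pos"],Ro.from_rotvec(s["orientation"]).as_matrix().round(3))
z=Rt(-.25,np.radians(37),1)[:,2]
to(np.array([.478,.269,.183])-.09*z,-.25,np.radians(37),1)
im=eyes.read_camera("scene");cv2.imwrite("pics/s1.png",im[:,:,::-1])
im=eyes.read_camera("top");cv2.imwrite("pics/t1.png",im[:,:,::-1])
E
```

```text
3.35 [0.43246142 0.28044329 0.36116543] [[-0.781  0.231  0.58 ]
 [ 0.177  0.973 -0.15 ]
 [-0.599 -0.015 -0.801]]
shift mm [  -2.3    0.8 -112.7] turn [ 0.0133 -0.0073 -0.0164] deg 1.3 TCP [0.4302 0.2812 0.2485] [ 0.86 -0.45  1.9  -0.58  1.4  -0.46] [ 0.7 -0.   0.1] 0.0929
```

Emit:
{"name": "servo_tool", "arguments": {"plan": [[[-1,-0.5,0,-22.5,0.003,-0.0015,-0.003],[-1,-0.5,0,-22.5,0.003,-0.0015,-0.003],[-1,-0.5,0,-22.5,0.003,-0.0015,-0.003],[-1,-0.5,0.5,-22.5,0.003,-0.0015,-0.003],[-1,-0.5,0.5,-22.5,0.001,-0.0015,-0.004],[-1,0,0,0,0,0,0]]]}}

```text
t: 4.05
tool_pos: [0.4304, 0.2793, 0.2459]
orientation: [0.315, 2.48, -0.111]
force: [-0.6, -0.6, 0.1]
opening: 0.093
```

```bash
python3 - <<'E'
from h import *
to([.478,.269,.183],-.25,np.radians(37),1)
z=lambda im,x,y,w,h:cv2.resize(im[y:y+h,x:x+w],(400,300),interpolation=cv2.INTER_CUBIC)
a=eyes.read_camera("scene");b=eyes.read_camera("top")
cv2.imwrite("pics/c3.png",np.hstack([z(a,300,180,140,105),z(b,130,160,140,105)])[:,:,::-1])
E
```

```text
shift mm [ 52.3 -11.5 -69.3] turn [ 0.0035 -0.002   0.004 ] deg 0.3 TCP [0.4827 0.2678 0.1766] [ 0.87 -0.41  2.08 -0.61  1.23 -0.31] [-0.6 -0.6  0.1] 0.093
```

View pics/c3.png

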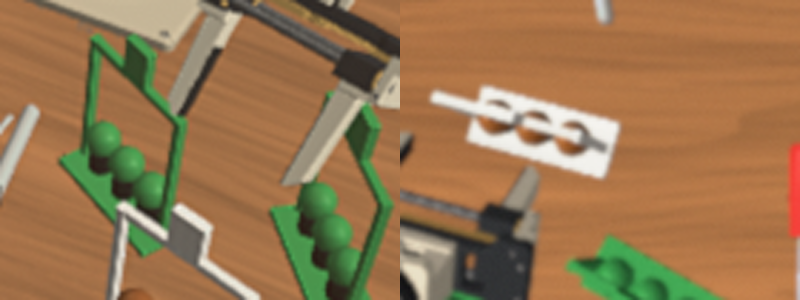

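The fingers straddle the line of the tab: fingertips at about (180,110) and (295,180) in the left crop, tab at (190,225). Moving in along the tool axis.

Emit:
{"name": "servo_tool", "arguments": {"plan": [[[-1,10.5,-2.3,-13.9,0.001,0,0.001],[-1,10.5,-2.3,-13.9,0.001,0,0.001],[-1,10.5,-2.3,-13.9,0.001,0,0.001],[-1,10.5,-2.3,-13.9,0,0,0.001],[-1,10.5,-2.3,-13.9,0,0,0],[-1,0,0,0,0,0,0],[-1,0,0,0,0,0,0]]]}}

```text
t: 4.85
tool_pos: [0.484, 0.2697, 0.1814]
orientation: [0.311, 2.476, -0.099]
force: [0.9, -1.2, 0.4]
opening: 0.0928
```

```bash
python3 - <<'E'
from h import *
to([.478,.269,.183],-.25,np.radians(37),1)
z=lambda im,x,y,w,h:cv2.resize(im[y:y+h,x:x+w],(400,300),interpolation=cv2.INTER_CUBIC)
a=eyes.read_camera("scene");b=eyes.read_camera("top")
cv2.imwrite("pics/c4.png",np.hstack([z(a,320,215,100,75),z(b,130,160,100,75)])[:,:,::-1])
E
```

```text
shift mm [-1.3 -1.8 -4.7] turn [-0.0036  0.004  -0.0014] deg 0.3 TCP [0.4827 0.2678 0.1766] [ 0.75 -0.28  2.11 -0.64  1.03 -0.31] [ 0.9 -1.2  0.4] 0.0928
```

View pics/c4.png

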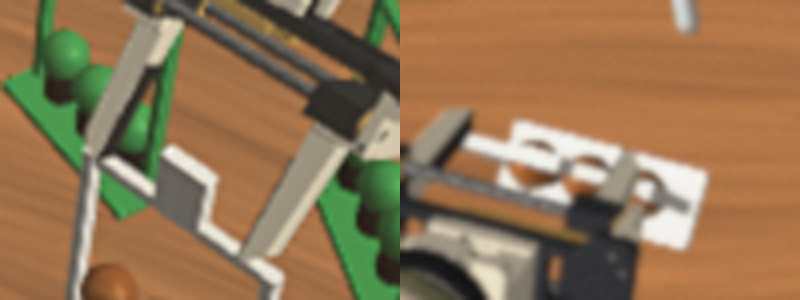

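Emit:
{"name": "servo_tool", "arguments": {"plan": [[[-1,-1,-1.5,-4,0,0,0],[-1,0,0,0,0,0,0],[1,0,0,0,0,0,0],[1,0,0,0,0,0,0],[1,0,0,0,0,0,0],[1,0,0,0,0,0,0],[1,0,0,0,0,0,0],[1,0,0,0,0,0,0],[1,0,0,0,0,0,0],[1,0,0,0,0,0,0]]], "force": 40}}

```text
t: 5.95
tool_pos: [0.4823, 0.2681, 0.1757]
orientation: [0.309, 2.477, -0.099]
force: [1.1, 3.3, 1.3]
opening: 0.0335
```

```bash
python3 - <<'E'
from h import *
to([.478,.269,.183],-.25,np.radians(37),1)
E
```

```text
shift mm [ 0.4 -0.3  0.9] turn [-0.0029  0.0031 -0.0026] deg 0.3 TCP [0.4827 0.2678 0.1766] [ 0.75 -0.28  2.12 -0.64  1.02 -0.3 ] [1.1 3.3 1.3] 0.0335
```

Emit:
{"name": "servo_tool", "arguments": {"plan": [[[1,0,0,3,0,0,0],[1,0,0,5,0,0,0],[1,0,0,8,0,0,0],[1,0,0,10,0,0,0],[1,0,0,10,0,0,0],[1,0,0,10,0,0,0],[1,0,0,10,0,0,0],[1,0,0,10,0,0,0],[1,0,0,10,0,0,0],[1,0,0,7,0,0,0],[1,0,0,3,0,0,0],[1,0,0,0,0,0,0]]]}}

```text
t: 7.15
tool_pos: [0.4824, 0.2682, 0.2622]
orientation: [0.31, 2.477, -0.099]
force: [-0.0, -0.3, -3.8]
opening: 0.0318
```

```bash
python3 - <<'E'
from h import *
th=np.radians(37);T=np.array([.6245,.045]);x=np.array([np.cos(.193),np.sin(.193)])
for k in(.14,.05,0): to([*(T-k*x),.267],.193,th,1)
z=lambda im,x,y,w,h:cv2.resize(im[y:y+h,x:x+w],(400,300),interpolation=cv2.INTER_CUBIC)
a=eyes.read_camera("scene");b=eyes.read_camera("top")
cv2.imwrite("pics/c5.png",np.hstack([z(a,290,195,140,105),z(b,130,150,140,105)])[:,:,::-1])
E
```

```text
shift mm [   9.4 -249.1   -1.6] turn [-0.0039  0.0027  0.4405] deg 25.2 TCP [0.4918 0.0191 0.2606] [ 0.75 -0.36  2.02 -0.58  1.16 -0.42] [-0.  -0.3 -3.8] 0.0318
shift mm [  97.8 -231.8   -1.6] turn [-0.0039  0.0027  0.4405] deg 25.2 TCP [0.5802 0.0363 0.2606] [ 0.75 -0.36  2.02 -0.58  1.16 -0.42] [-0.  -0.3 -3.8] 0.0318
shift mm [ 146.8 -222.2   -1.6] turn [-0.0039  0.0027  0.4405] deg 25.2 TCP [0.6292 0.0459 0.2606] [ 0.75 -0.36  2.02 -0.58  1.16 -0.42] [-0.  -0.3 -3.8] 0.0318
```

View pics/c5.png

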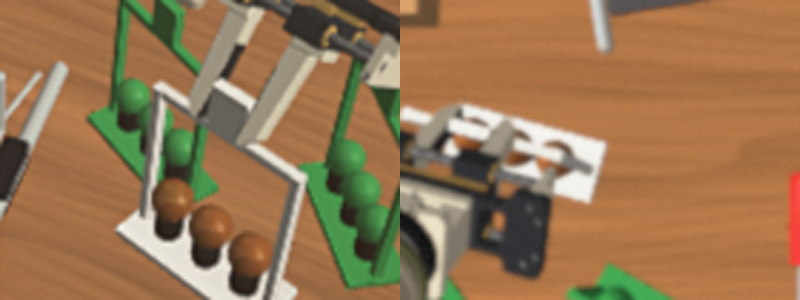

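Emit:
{"name": "servo_tool", "arguments": {"plan": [[[1,0,-8,0,0,0,0.014],[1,0,-16,0,0,0,0.028],[1,0,-25,0,0,0,0.044],[1,0,-27,0,0,0,0.048],[1,1,-27,0,0,0,0.048],[1,1,-27,0,0,0,0.048],[1,1,-27,0,0,0,0.048],[1,2,-27,0,0,0,0.048],[1,2,-25,0,0,0,0.044],[1,2,-20,0,0,0,0.035],[1,0,-14,0,0,0,0.024],[1,0,-6,0,0,0,0.011]]]}}

```text
t: 8.45
tool_pos: [0.4929, 0.017, 0.2604]
orientation: [-0.237, 2.488, 0.083]
force: [0.2, -0.4, -5.0]
opening: 0.0314
```

Emit:
{"name": "servo_tool", "arguments": {"plan": [[[1,0,0,0,0,0,0],[1,0,0,0,0,0,0],[1,0,0,0,0,0,0],[1,0,0,0,0,0,0]]]}}

```text
t: 8.85
tool_pos: [0.4933, 0.02, 0.2615]
orientation: [-0.24, 2.486, 0.085]
force: [-0.4, 0.5, -4.6]
opening: 0.0313
```

```bash
python3 - <<'E'
from h import *
th=np.radians(37);T=np.array([.6245,.045]);x=np.array([np.cos(.193),np.sin(.193)])
for k in(.14,.05,0): to([*(T-k*x),.267],.193,th,1)
a=eyes.read_camera("scene");b=eyes.read_camera("top")
print(proj("scene",[.6245,.045,.2]),proj("top",[.6245,.045,.2]))
cv2.imwrite("pics/c6.png",np.hstack([cv2.resize(a[170:320,190:340],(400,400),interpolation=cv2.INTER_CUBIC),cv2.resize(b[80:230,180:330],(400,400),interpolation=cv2.INTER_CUBIC)])[:,:,::-1])
E
```

```text
shift mm [-1.5 -1.  -0.9] turn [-0.0032 -0.0005 -0.0008] deg 0.2 TCP [0.4918 0.0191 0.2606] [-0.27 -0.88  2.34  0.31  1.11 -2.09] [-0.4  0.5 -4.6] 0.0313
shift mm [86.8 16.3 -0.9] turn [-0.0032 -0.0005 -0.0008] deg 0.2 TCP [0.5802 0.0363 0.2606] [-0.27 -0.88  2.34  0.31  1.11 -2.09] [-0.4  0.5 -4.6] 0.0313
shift mm [135.9  25.9  -0.9] turn [-0.0032 -0.0005 -0.0008] deg 0.2 TCP [0.6292 0.0459 0.2606] [-0.27 -0.88  2.34  0.31  1.11 -2.09] [-0.4  0.5 -4.6] 0.0313
[240.59380548 257.53034181] [258.17319428 140.07999794]
```

View pics/c6.png

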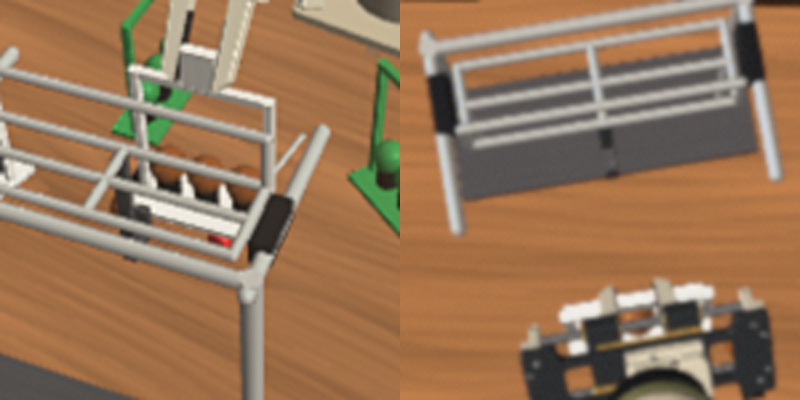

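Emit:
{"name": "servo_tool", "arguments": {"plan": [[[1,4,0.5,0,0,0,0],[1,10,2,0,0,0,0],[1,15,3,0,0,0,0],[1,18,3.5,0,0,0,0],[1,18,3.5,0,0,0,0],[1,13,2.5,0,0,0,0],[1,6,1,0,0,0,0],[1,3,0.5,0,0,0,0],[1,0,0,0,0,0,0],[1,0,0,0,0,0,0],[1,0,0,0,0,0,0]]]}}

```text
t: 10.05
tool_pos: [0.5801, 0.0356, 0.2617]
orientation: [-0.238, 2.486, 0.084]
force: [0.4, 0.2, -4.6]
opening: 0.0316
```

```bash
python3 - <<'E'
from h import *
print(onz("top",(268.9,192.9),.244))
th=np.radians(37);T=np.array([.6245,.045]);x=np.array([np.cos(.193),np.sin(.193)])
for k in(.05,0): to([*(T-k*x),.267],.193,th,1)
a=eyes.read_camera("scene");b=eyes.read_camera("top")
cv2.imwrite("pics/c7.png",np.hstack([cv2.resize(a[200:275,205:280],(400,400),interpolation=cv2.INTER_CUBIC),cv2.resize(b[100:200,210:310],(400,400),interpolation=cv2.INTER_CUBIC)])[:,:,::-1])
E
```

```text
[0.49232256 0.01640522 0.244     ]
shift mm [ 0.   0.7 -1.1] turn [-0.0034 -0.      0.0007] deg 0.2 TCP [0.5802 0.0363 0.2606] [-0.16 -0.54  2.15  0.26  0.94 -2.01] [ 0.4  0.2 -4.6] 0.0316
shift mm [49.1 10.3 -1.1] turn [-0.0034 -0.      0.0007] deg 0.2 TCP [0.6292 0.0459 0.2606] [-0.16 -0.54  2.15  0.26  0.94 -2.01] [ 0.4  0.2 -4.6] 0.0316
```

View pics/c7.png

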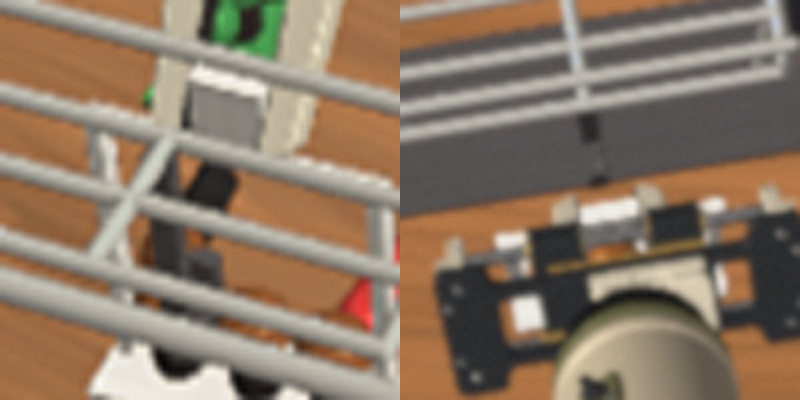

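```bash
python3 - <<'E'
from h import *
print("tab seen",onz("top",(262.9,153.4),.282),"pred .5754 .0347")
t=lambda x,y:(210+(x-400+.5)/4-.5,100+(y+.5)/4-.5)
print("tip",onz("top",t(598,180),.222), "shank front at guard ~", onz("top",t(590,140),.222))
E
```

```text
tab seen [0.5751669  0.03086102 0.282     ] pred .5754 .0347
tip [0.60841987 0.04170839 0.222     ] shank front at guard ~ [0.63221138 0.04690378 0.222     ]
```

Emit:
{"name": "servo_tool", "arguments": {"plan": [[[1,3,1,0,0,0,0],[1,6,1.5,0,0,0,0],[1,8,2,0,0,0,0],[1,8,2,0,0,0,0],[1,8,2,0,0,0,0],[1,6,1.5,0,0,0,0],[1,4,1,0,0,0,0],[1,3,0.5,0,0,0,0],[1,1,0,0,0,0,0],[1,0,0,0,0,0,0],[1,0,0,0,0,0,0],[1,0,0,0,0,0,0]]]}}

```text
t: 11.35
tool_pos: [0.6273, 0.0472, 0.2617]
orientation: [-0.239, 2.486, 0.085]
force: [0.7, -0.1, -4.1]
opening: 0.0317
```

Emit:
{"name": "servo_tool", "arguments": {"plan": [[[1,0,0,-2,0,0,0],[1,0,0,-3,0,0,0],[1,0,0,-3,0,0,0],[1,0,0,-3,0,0,0],[1,0,0,-2,0,0,0],[1,0,0,-1,0,0,0],[1,0,0,0,0,0,0],[1,0,0,0,0,0,0]]]}}

```text
t: 12.15
tool_pos: [0.6275, 0.0473, 0.2478]
orientation: [-0.239, 2.486, 0.085]
force: [0.3, -0.2, -4.5]
opening: 0.0315
```

Emit:
{"name": "servo_tool", "arguments": {"plan": [[[1,0,0,-1,0,0,0],[1,0,0,-1,0,0,0],[1,0,0,-1,0,0,0],[1,0,0,-1,0,0,0],[1,0,0,-1,0,0,0],[1,0,0,0,0,0,0],[1,0,0,0,0,0,0]]]}}

```text
t: 12.85
tool_pos: [0.6274, 0.0473, 0.2426]
orientation: [-0.239, 2.486, 0.085]
force: [-0.3, 0.4, -4.8]
opening: 0.0313
```

Emit:
{"name": "servo_tool", "arguments": {"plan": [[[1,0,0,-1,0,0,0],[1,0,0,-2,0,0,0],[1,0,0,-2,0,0,0],[1,0,0,-2,0,0,0],[1,0,0,-2,0,0,0],[1,0,0,-2,0,0,0],[1,0,0,-1,0,0,0],[1,0,0,0,0,0,0],[1,0,0,0,0,0,0]]]}}

```text
t: 13.75
tool_pos: [0.6275, 0.0473, 0.2307]
orientation: [-0.239, 2.486, 0.085]
force: [0.7, 0.3, -4.3]
opening: 0.0316
```

Emit:
{"name": "servo_tool", "arguments": {"plan": [[[1,0,0,-1,0,0,0],[1,0,0,-1,0,0,0],[1,0,0,-0.5,0,0,0],[1,0,0,-0.5,0,0,0],[1,0,0,-0.5,0,0,0],[1,0,0,0,0,0,0],[1,0,0,0,0,0,0]]]}}

```text
t: 14.45
tool_pos: [0.6275, 0.0473, 0.2272]
orientation: [-0.239, 2.486, 0.085]
force: [-0.5, -0.5, -4.5]
opening: 0.0319
```

Emit:
{"name": "servo_tool", "arguments": {"plan": [[[1,0,0,-0.5,0,0,0],[1,0,0,-0.5,0,0,0],[1,0,0,-0.5,0,0,0],[1,0,0,-0.5,0,0,0],[1,0,0,0,0,0,0],[1,0,0,0,0,0,0]]]}}

```text
t: 15.05
tool_pos: [0.6274, 0.0473, 0.2251]
orientation: [-0.239, 2.486, 0.085]
force: [-0.6, -0.3, -4.4]
opening: 0.0321
```

Emit:
{"name": "servo_tool", "arguments": {"plan": [[[1,0,0,-0.5,0,0,0],[1,0,0,-0.5,0,0,0],[1,0,0,0,0,0,0],[1,0,0,0,0,0,0]]]}}

```text
t: 15.45
tool_pos: [0.6276, 0.0473, 0.2245]
orientation: [-0.239, 2.485, 0.084]
force: [0.7, -0.7, -2.8]
opening: 0.0318
```

Contact is beginning, since the load has dropped from 4.5 to 2.8 N. Lowering a little more.

Emit:
{"name": "servo_tool", "arguments": {"plan": [[[1,0,0,-0.4,0,0,0],[1,0,0,0,0,0,0],[1,0,0,0,0,0,0]]]}}

```text
t: 15.75
tool_pos: [0.6277, 0.0473, 0.2244]
orientation: [-0.239, 2.485, 0.084]
force: [-2.3, 0.2, 0.2]
opening: 0.0317
```

```bash
python3 - <<'E'
from h import *
th=np.radians(37);s=monitor.read_state();print(s["t"],s["force"])
a=eyes.read_camera("scene");b=eyes.read_camera("top")
cv2.imwrite("pics/c8.png",np.hstack([cv2.resize(a[190:310,190:310],(400,400),interpolation=cv2.INTER_CUBIC),cv2.resize(b[80:200,200:320],(400,400),interpolation=cv2.INTER_CUBIC)])[:,:,::-1])
E
```

```text
15.75 [-2.30905876  0.20301469  0.19446673]
```

View pics/c8.png

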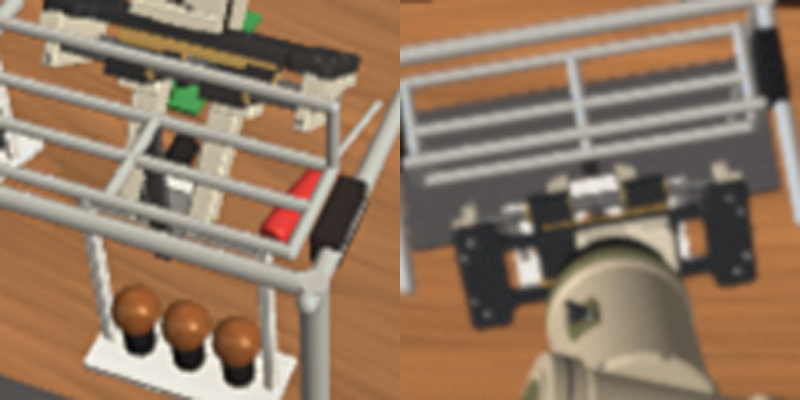

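The load is on the hook (tool force about 0 N vertical). The tab at (597,185) sits in line with the shank at (592,165), and the carrier is hanging level. Releasing and withdrawing along the tool axis.

Emit:
{"name": "servo_tool", "arguments": {"plan": [[[0.1,0,0,0,0,0,0],[-0.1,0,0,0,0,0,0],[-0.3,0,0,0,0,0,0],[-0.4,0,0,0,0,0,0],[-0.4,0,0,0,0,0,0],[-0.4,0,0,0,0,0,0],[-0.4,0,0,0,0,0,0]]]}}

```text
t: 16.55
tool_pos: [0.6274, 0.0473, 0.2237]
orientation: [-0.239, 2.486, 0.085]
force: [0.1, 0.4, 0.1]
opening: 0.0648
```

Emit:
{"name": "servo_tool", "arguments": {"plan": [[[-0.4,-2.4,-0.5,3.2,0,0,0],[-0.4,-5.9,-1.1,8,0,0,0],[-0.4,-8.9,-1.7,12,0,0,0],[-0.4,-11.8,-2.3,16,0,0,0],[-0.4,-11.8,-2.3,16,0,0,0],[-0.4,-11.8,-2.3,16,0,0,0],[-0.4,-8.9,-1.7,12,0,0,0],[-0.4,-5.9,-1.1,4,0,0,0],[-0.4,0,0,0,0,0,0],[-0.4,0,0,0,0,0,0]]]}}

```text
t: 17.55
tool_pos: [0.5599, 0.0342, 0.3105]
orientation: [-0.238, 2.486, 0.085]
force: [0.7, -0.3, 0.4]
opening: 0.0651
```

Emit:
{"name": "servo_tool", "arguments": {"plan": [[[-0.4,0,0,0,0,0,0],[-0.4,0,0,0,0,0,0],[-0.4,0,0,0,0,0,0],[-0.4,0,0,0,0,0,0],[-0.4,0,0,0,0,0,0],[-0.4,0,0,0,0,0,0],[-0.4,0,0,0,0,0,0],[-0.4,0,0,0,0,0,0],[-0.4,0,0,0,0,0,0],[-0.4,0,0,0,0,0,0]]]}}

```text
t: 18.55
tool_pos: [0.56, 0.0343, 0.311]
orientation: [-0.239, 2.486, 0.085]
force: [0.8, 0.6, 0.5]
opening: 0.0649
```

```bash
python3 - <<'E'
from h import *
import time
a=eyes.read_camera("scene");b=eyes.read_camera("top")
for _ in range(8):a2=eyes.read_camera("scene")
print("motion diff",np.abs(a2.astype(int)-a)[190:310,190:310].max(),monitor.read_state()["force"])
cv2.imwrite("pics/c9.png",np.hstack([cv2.resize(a2[190:310,190:310],(400,400),interpolation=cv2.INTER_CUBIC),cv2.resize(b[80:200,200:320],(400,400),interpolation=cv2.INTER_CUBIC)])[:,:,::-1])
o=cv2.imread("pics/top0.png")[:,:,::-1]
print("candle diff",np.abs(b.astype(int)-o)[185:225,345:425].max())
E
```

```text
motion diff 53 [0.11051939 0.16315974 0.22338297]
candle diff 5
```

View pics/c9.png

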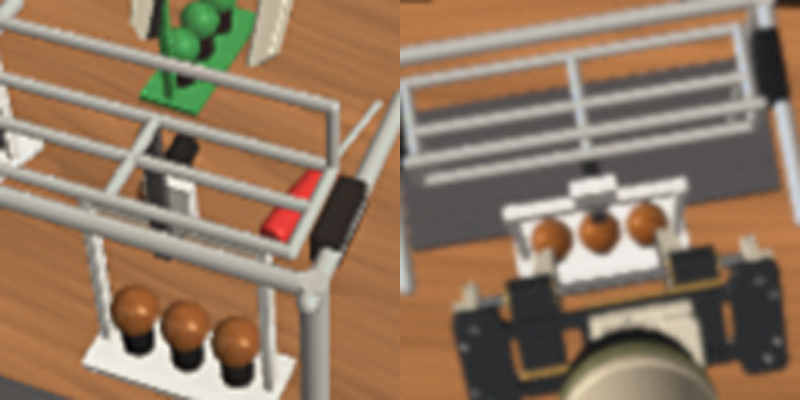

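It hangs on the hook, square and centred, with the tab at (593,190) and the shank at (590,165). The picture difference suggests it is still swinging a little, so I'll let it settle.

```bash
python3 - <<'E'
from h import *
f=[eyes.read_camera("scene").astype(int) for _ in range(90)]
g=[np.abs(f[i+8]-f[i])[250:310,200:300].mean().round(2) for i in range(0,82,9)]
print(g,[np.abs(f[i+8]-f[i])[250:310,200:300].max() for i in range(0,82,9)],monitor.read_state()["t"])
E
```

```text
[np.float64(0.79), np.float64(0.98), np.float64(1.14), np.float64(1.1), np.float64(0.85), np.float64(0.77), np.float64(0.58), np.float64(0.59), np.float64(0.78), np.float64(0.89)] [np.int64(38), np.int64(47), np.int64(53), np.int64(51), np.int64(39), np.int64(31), np.int64(32), np.int64(33), np.int64(39), np.int64(48)] 23.55
```

```bash
python3 - <<'E'
from h import *
f=[];
for _ in range(50):
    im=eyes.read_camera("scene").astype(np.float32); hsv=cv2.cvtColor(im.astype(np.uint8),cv2.COLOR_RGB2HSV)
    w=np.clip(im.min(2)-120,0,None)[285:312,208:285]   # whitish plate
    yy,xx=np.mgrid[:w.shape[0],:w.shape[1]]; f.append([(w*xx).sum()/w.sum(),(w*yy).sum()/w.sum()])
f=np.array(f)-np.mean(f,0)
print(f[:,0].round(2).tolist(),f[:,1].round(2).tolist(),f.std(0),monitor.read_state()["t"])
E
```

```text
[0.03, 0.1, 0.11, -0.01, -0.09, -0.05, -0.03, -0.01, -0.01, 0.01, 0.03, 0.05, 0.08, 0.02, 0.01, -0.0, -0.06, -0.06, -0.07, -0.01, 0.1, 0.08, 0.02, -0.0, -0.04, -0.04, -0.07, -0.05, -0.0, 0.03, 0.06, 0.07, 0.03, -0.07, -0.06, -0.07, -0.05, -0.01, 0.02, 0.04, 0.08, 0.03, -0.02, -0.04, -0.05, -0.04, -0.03, -0.02, 0.01, 0.05] [-0.01, -0.01, -0.01, -0.03, -0.03, 0.01, 0.04, 0.05, 0.02, -0.01, -0.02, -0.02, -0.02, -0.0, 0.02, 0.04, 0.02, 0.0, -0.03, -0.01, -0.02, -0.01, 0.0, 0.01, 0.02, -0.01, -0.01, 0.0, -0.0, 0.0, -0.01, -0.01, -0.0, -0.02, -0.0, -0.0, 0.02, 0.01, 0.0, -0.0, -0.02, -0.01, -0.01, 0.0, 0.02, 0.03, 0.04, -0.01, -0.01, -0.01] [0.0506559  0.01902533] 26.05
```

The remaining swing is about 0.1 px, which is a few mm/s. I'll wait a little longer and then hand in.

Emit:
{"name": "servo_tool", "arguments": {"plan": [[[-0.4,0,0,0,0,0,0],[-0.4,0,0,0,0,0,0],[-0.4,0,0,0,0,0,0],[-0.4,0,0,0,0,0,0],[-0.4,0,0,0,0,0,0],[-0.4,0,0,0,0,0,0],[-0.4,0,0,0,0,0,0],[-0.4,0,0,0,0,0,0],[-0.4,0,0,0,0,0,0],[-0.4,0,0,0,0,0,0],[-0.4,0,0,0,0,0,0],[-0.4,0,0,0,0,0,0]]]}}

```text
t: 27.25
tool_pos: [0.56, 0.0343, 0.3109]
orientation: [-0.239, 2.486, 0.085]
force: [-0.8, 0.4, 0.7]
opening: 0.0652
```

Emit:
{"name": "servo_tool", "arguments": {"plan": [[[-0.4,0,0,0,0,0,0],[-0.4,0,0,0,0,0,0],[-0.4,0,0,0,0,0,0],[-0.4,0,0,0,0,0,0],[-0.4,0,0,0,0,0,0],[-0.4,0,0,0,0,0,0],[-0.4,0,0,0,0,0,0],[-0.4,0,0,0,0,0,0],[-0.4,0,0,0,0,0,0],[-0.4,0,0,0,0,0,0],[-0.4,0,0,0,0,0,0],[-0.4,0,0,0,0,0,0]]]}}

```text
t: 28.45
tool_pos: [0.56, 0.0343, 0.3109]
orientation: [-0.239, 2.486, 0.085]
force: [0.3, 0.5, 0.1]
opening: 0.065
```

Emit:
{"name": "servo_tool", "arguments": {"plan": [[[-0.4,0,0,0,0,0,0],[-0.4,0,0,0,0,0,0],[-0.4,0,0,0,0,0,0],[-0.4,0,0,0,0,0,0],[-0.4,0,0,0,0,0,0],[-0.4,0,0,0,0,0,0],[-0.4,0,0,0,0,0,0],[-0.4,0,0,0,0,0,0],[-0.4,0,0,0,0,0,0],[-0.4,0,0,0,0,0,0],[-0.4,0,0,0,0,0,0],[-0.4,0,0,0,0,0,0]]]}}

```text
t: 29.65
tool_pos: [0.56, 0.0343, 0.311]
orientation: [-0.239, 2.486, 0.085]
force: [0.7, -0.0, 0.3]
opening: 0.0654
```

Emit:
{"name": "servo_tool", "arguments": {"plan": [[[-0.4,0,0,0,0,0,0],[-0.4,0,0,0,0,0,0],[-0.4,0,0,0,0,0,0],[-0.4,0,0,0,0,0,0],[-0.4,0,0,0,0,0,0],[-0.4,0,0,0,0,0,0],[-0.4,0,0,0,0,0,0],[-0.4,0,0,0,0,0,0],[-0.4,0,0,0,0,0,0],[-0.4,0,0,0,0,0,0],[-0.4,0,0,0,0,0,0],[-0.4,0,0,0,0,0,0]]]}}

```text
t: 30.85
tool_pos: [0.56, 0.0343, 0.3109]
orientation: [-0.239, 2.486, 0.085]
force: [-0.4, 0.7, 0.3]
opening: 0.0651
```

```bash
python3 - <<'E'
from h import *
f=[eyes.read_camera("scene").astype(int) for _ in range(14)]
print([np.abs(f[i]-f[0])[250:310,200:300].max() for i in range(1,14)],monitor.read_state()["t"],monitor.read_state()["force"])
print(job.close_job())
E
```

```text
[np.int64(38), np.int64(37), np.int64(52), np.int64(51), np.int64(51), np.int64(51), np.int64(37), np.int64(37), np.int64(37), np.int64(37), np.int64(37), np.int64(37), np.int64(51)] 31.55 [ 0.74254659 -0.01225289  0.26322026]
the job is handed in; nothing more can be done
None
```

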